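Stack the nest of porcelain paint dishes in the caddy

ROBOT

A 7-joint arm with a two-finger parallel gripper is mounted at the origin on the work surface. World frame = base frame: x ahead of the robot, y to its left, z up, the work surface at z = 0. Lengths are in m, angles in degrees, forces in N, time in s.
With the tool pointing down it reaches from about 0.425 to 0.875 m from the base axis. Payload 9.9 kg.
Tool frame: the origin (TCP) lies on the mounting face of the last link; the fingertips stand 173 mm ahead of it and the grasp point (between the pads) lies 155 mm ahead of it; z points along the fingers, y is the direction in which the jaws open and shut (so a half turn about z gives the same grasp; the last joint's range is limited). The gripper opens to 85 mm and grips with 20 to 120 N. Pads are 22 mm wide; open, the fingers measure 114 mm over their backs; the gripper's body (76 mm by 85 mm) begins 54 mm behind the grasp point. The pads swing forward as they close: fully open they stand 13 mm farther back than shut.
Start: joints at [58.969, 32.985, 1.427, 82.34, -0.859, 64.687, -3.237], TCP at [0.298, -0.605, 0.405] pointing down, gripper open.
Joint ranges: [-157.87, 157.87], [-19.46, 123.44], [-87.15, 90], [11.01, 140.99], [-62.26, 242.26], [9.8, 113.94], [-161.44, 161.44]. Speed limits (degrees/s): [127.2, 127.2, 172.46, 172.46, 180, 180, 180].

INTERFACE

Orientations are given as [roll, pitch, yaw] about the fixed x, y, z axes, in that order (R = Rz(yaw) Ry(pitch) Rx(roll)).
In Python, from rig import * gives the robot as it stands.
- The arm moves only by the tool drive_tool, never from a script. Its arguments are lists of equal length, an entry for each row: "translation": the shift along the tool's x, y, z in m, a list of three; "rotation": the turn, a rotation vector about the tool's x, y, z in rad, a list of three; "hand": the finger opening in m, from 0 to 0.0854. In form: {"translation": [[x, y, z], ...], "rotation": [[wx, wy, wz], ...], "hand": [hand, ...]}. A call has exactly 10 rows; each row is the pose to reach, as a shift and turn from the pose commanded when the call began, along the tool's axes at that moment; what a row does not reach only later rows make up. A row lasts 1/12 s, in which the tool goes at most 41.7 mm and 7.16 degrees, less where a joint would pass 70% of its speed; a pose out of reach is approached as far as the arm can. A call with a gripper value outside its range is refused whole. The fingers move at their own pace and stop on an object; "newtons" is the grip in N (left out, the last holds). Time passes only in rows, so rows that repeat a pose let the fingers close, or fill a call up. It gives the time, the measured TCP pose, the force and the opening at its end, in the units of the state.
- state(): the state, without advancing time (a new reading comes with each control period).
- grab_frame(name): name is "scene" or "top"; returns the picture (420x560x3 uint8, red, green, blue); there is no depth.
- camera_info(name): a dict with "fx", "fy", "cx", "cy" (pixels), "pose" (4x4, takes a point from camera to world coordinates). Camera axes: x right, y up, looking along -z (the intrinsics and any distortion apply to the point x, -y, -z); pixel columns grow to the right and rows downward; lengths in m; the calibration is good to about 2 mm. A picture is of the moment at which its call begins. camera_info takes no time and is no camera call.
- sign_off(): hands the job in, once; it reports no verdict.
The state is a dict: "time": time; "joints": joint angles; "dq": joint speeds; "tau": joint torques, N m; "ee_pos": TCP position; "tcp_rot": TCP orientation; "wrist_force": force on the tool from outside, world axes, zero at the start; "wrist_torque": the same for the moment, N m; "opening": opening from 0.0 (shut) to 1.0 (fully open).
Only numpy, scipy, OpenCV 4.12 (cv2) and the standard library are available. Lean on these libraries where they do the work, as an engineer would, in place of code of your own. Each camera call takes 0.05 s, during which the arm holds its last target. There are 200 camera calls.

TASK

Painting is over: pack up the nest of porcelain paint dishes from the bottom up, one piece after another. First stand the deep pot in the round well of the wooden caddy, then stack the two-well dish on it, the four-well dish on that, and close the nest with the knobbed lid, every piece upright and properly seated in the one below. It is porcelain: set each piece down gently without dropping it, tip none over, and leave the mug and the paint jar where they are.

Things in the scene. Friction and masses are not known exactly. Their poses are not given: they have to be found in the camera images.
- deep_pot: Deep pot: tallest of the nest, 58 mm high, one undivided hollow; 160 g. Round white porcelain, 64 mm across; foot below 6 mm high, tapering 53 to 47 mm, plugs into the dish below until the 64 mm body rests on its rim. A dish seated on it has its origin 52 mm over this one's. Mouth 57 mm wide (2 mm play). Origin: centre of foot's underside, z up. Starts loose and upright on the work surface (z = 0).
- two_well_dish: Two-well dish: 42 mm high, one low wall inside along its x; 130 g. Round white porcelain, 64 mm across; foot below 6 mm high, tapering 53 to 47 mm, plugs into the dish below until the 64 mm body rests on its rim. A dish seated on it has its origin 36 mm over this one's. Mouth 57 mm wide (2 mm play). Origin: centre of foot's underside, z up. Starts loose and upright on the work surface (z = 0).
- four_well_dish: Four-well dish: lowest, 28 mm high, two crossed low walls inside; 110 g. Round white porcelain, 64 mm across; foot below 6 mm high, tapering 53 to 47 mm, plugs into the dish below until the 64 mm body rests on its rim. The lid seated on it has its origin 22 mm over this one's. Mouth 57 mm wide (2 mm play). Origin: centre of foot's underside, z up. Starts loose and upright on the work surface (z = 0).
- lid: Lid; 80 g. Round white porcelain, 64 mm across; foot below 6 mm high, tapering 53 to 47 mm, plugs into the dish below until the 64 mm body rests on its rim. Disc domed, edge 6 to 9 mm, middle 14 mm over the origin; knob in the middle: 14 mm neck, then 22 mm across from 22 to 34 mm, top at 37 mm. Origin: centre of foot's underside, z up. Starts loose, right way up, on the work surface (z = 0).
- caddy: Caddy: fixed pale wood block, 110 (x) by 260 (y) by 22 mm high. Origin: underside, below the centre of its round well; z up. Well 72 mm across, 5 mm deep, floor 17 mm over the origin: the deep pot's foot stands there. Block spans x -55 to 55, y -52 to 208 mm; brushes in grooves (26 mm high) from y = 50 mm, ink bottle (71 mm high) at x 27, y 153 mm.
- mug: Bystander: a white ceramic mug, 80 mm across, 85 mm high, with a handle on its +y side (up to 75 mm from the axis). Origin: centre of its underside. To be left alone.
- paint_jar: Bystander: a closed white plastic paint jar with a red label, 54 mm across, about 75 mm high. Origin: centre of its underside. To be left alone.

How it is judged:
By the outcome, as a careful person would: the job done as asked, in the order asked, and still so for the second after the job is handed in, with the robot touching nothing.
It also fails if it takes over 93 s, if anything falls off the work surface, if the arm or the gripper's body presses on something with over 40 N, if the wrist force passes 120 N, or if a joint passes its speed limit or range.

## Working session

There is one attempt and no reset: what is moved stays moved. The work goes in short steps, Python scripts to look and compute and a tool call to move; the robot and the scene stay as the last step left them, time stands still between calls to the robot, and variables do not carry over. Pictures are saved under pics/ and viewed, about 12 in all and at most 16, crops included, and the job is handed in when it is done.

Besides the shell and the picture viewer there is one more tool, called after "Emit:" as a command line: name --argument value ..., lists and objects as JSON in quotes. drive_tool: Moves the arm, as the interface text tells. Its arguments: {"type":"object","properties":{"translation":{"type":"array","items":{"type":"array","items":{"type":"number"}}},"rotation":{"type":"array","items":{"type":"array","items":{"type":"number"}}},"hand":{"type":"array","items":{"type":"number"}},"newtons":{"type":"number"}},"required":["translation","rotation","hand"]}

```bash
ls; mkdir -p pics
python3 - <<'E'
from rig import *
import cv2,json
import numpy as np
np.set_printoptions(precision=4,suppress=True)
s=state();print(s)
for n in("scene","top"):
    c=camera_info(n);print(n,c)
    cv2.imwrite(f"pics/{n}0.png",grab_frame(n)[:,:,::-1])
E
```

```text
pics
{'time': 0.0, 'joints': array([58.9692, 33.0306,  1.4217, 82.3873, -0.8568, 64.6863, -3.238 ]), 'dq': array([-0.0364,  0.0067, -0.0088,  0.0619, -0.0253,  0.0081,  0.0567]), 'tau': array([  0.0006, -76.5766,   2.2506, -28.5969,   0.0153,   0.0126,
         0.    ]), 'ee_pos': array([ 0.2983, -0.6053,  0.4039]), 'tcp_rot': array([-179.9065,    0.0063,   26.2331]), 'wrist_force': array([0.3586, 0.4766, 0.4854]), 'wrist_torque': array([0.041 , 0.0677, 0.0201]), 'opening': 1.0003388698143165}
scene {'fx': 424.11653401111005, 'fy': 424.11653401111005, 'cx': 283.70142906697225, 'cy': 212.37786970899515, 'pose': array([[ 0.0277, -0.7689,  0.6387,  1.0263],
       [ 0.9996,  0.0175, -0.0223, -0.0188],
       [ 0.006 ,  0.6391,  0.7691,  0.681 ],
       [ 0.    ,  0.    ,  0.    ,  1.    ]])}
top {'fx': 517.8649493995467, 'fy': 517.8649493995467, 'cx': 285.1002598061723, 'cy': 214.61993646166528, 'pose': array([[ 0.0286,  0.9978, -0.0595,  0.4502],
       [-0.9994,  0.0274, -0.0197, -0.0183],
       [-0.018 ,  0.06  ,  0.998 ,  1.2328],
       [ 0.    ,  0.    ,  0.    ,  1.    ]])}
```

View pics/top0.png

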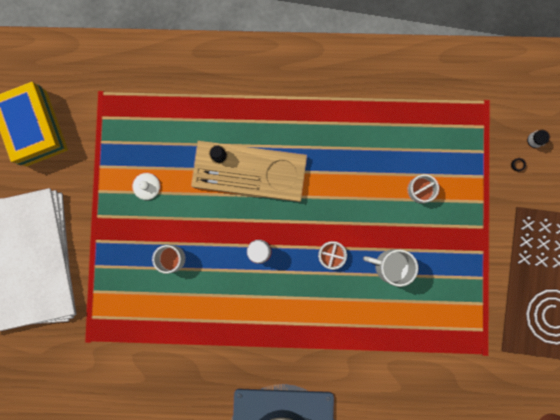

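View pics/scene0.png

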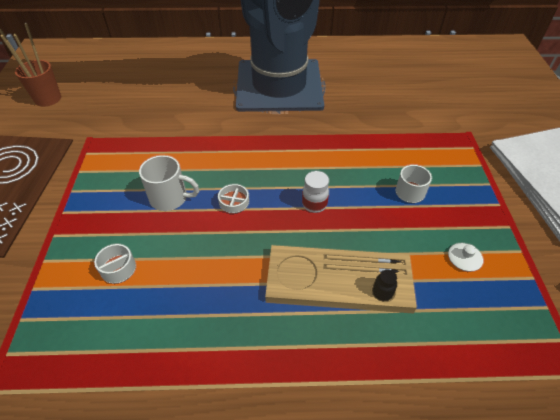

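The top view shows the deep pot at (168,259), two-well dish (425,189), four-well dish (333,255), lid (146,186), mug (399,267), jar (259,252) and the caddy well (282,175). The scene view agrees, and everything is upright.

```bash
cat > h.py <<'E'
from rig import *
import cv2, numpy as np
from scipy.optimize import least_squares
np.set_printoptions(precision=4,suppress=True)
def cast(n,uv,z):
    c=camera_info(n);P=c["pose"];uv=np.atleast_2d(uv).astype(float)
    d=np.c_[(uv[:,0]-c["cx"])/c["fx"],-(uv[:,1]-c["cy"])/c["fy"],-np.ones(len(uv))]@P[:3,:3].T
    o=P[:3,3];return (o+d*((z-o[2])/d[:,2])[:,None])[:,:2]
def proj(n,p):
    c=camera_info(n);P=c["pose"];q=(np.asarray(p,float)-P[:3,3])@P[:3,:3]
    return c["cx"]+c["fx"]*q[0]/-q[2],c["cy"]-c["fy"]*q[1]/-q[2]
def white(im):
    h=cv2.cvtColor(im,cv2.COLOR_RGB2HSV);return ((h[...,1]<75)&(h[...,2]>90)).astype(np.uint8)
def disc(n,im,uv,z,r=.032,win=45):
    """centre of the rim circle (radius r, height z), from the half of the outline away from the camera"""
    m=white(im);u,v=map(int,uv);k=np.zeros_like(m);k[max(v-win,0):v+win,max(u-win,0):u+win]=1
    cs,_=cv2.findContours(m*k,cv2.RETR_EXTERNAL,cv2.CHAIN_APPROX_NONE)
    c=min((c for c in cs if cv2.contourArea(c)>60),key=lambda c:np.hypot(*(np.array(cv2.minEnclosingCircle(c)[0])-uv)))
    p=cast(n,c[:,0,:],z);b=p.mean(0);cam=camera_info(n)["pose"][:2,3]
    for _ in range(4):
        d=(b-cam)/np.linalg.norm(b-cam);q=p[(p-b)@d>.003]
        s=least_squares(lambda x:np.hypot(*(q-x[:2]).T)-r,b,loss="soft_l1",f_scale=.001);b=s.x
    f=least_squares(lambda x:np.hypot(*(q-x[:2]).T)-x[2],[*b,r]).x
    return b,np.std(s.fun),f,len(q)
E
python3 - <<'E'
from h import *
I={n:cv2.imread(f"pics/{n}0.png")[:,:,::-1].copy() for n in("top","scene")}
T={"pot":((168,259),(413,184),.058,.032),"two":((425,189),(115,263),.042,.032),"four":((333,255),(234,198),.028,.032),"lid":((146,186),(466,257),.008,.032),"jar":((259,252),(316,185),.075,.027),"mug":((399,267),(164,183),.085,.04)}
for k,(a,b,z,r) in T.items():
    for n,uv in(("top",a),("scene",b)):
        c,e,f,N=disc(n,I[n],uv,z,r); print(k,n,c,"rms",round(e*1e3,2),"free",f,N,"reach",np.hypot(*c).round(3))
# caddy: wood by colour
im=I["top"];h=cv2.cvtColor(im,cv2.COLOR_RGB2HSV)
print(h[165,270],h[190,290],h[180,230],h[185,180])
E
```

```text
pot top [0.4222 0.34  ] rms 3.72 free [0.4197 0.3566 0.0272] 40 reach 0.542
pot scene [0.4211 0.3159] rms 10.48 free [856.8808 -71.5468 859.4979] 70 reach 0.526
two top [ 0.5929 -0.3123] rms 1.25 free [ 0.591  -0.3092  0.0349] 40 reach 0.67
two scene [ 0.5942 -0.3103] rms 0.57 free [ 0.594  -0.3105  0.0318] 43 reach 0.67
four top [ 0.4309 -0.1069] rms 0.8 free [ 0.4309 -0.1073  0.0318] 38 reach 0.444
four scene [ 0.4287 -0.1329] rms 22.63 free [569.8923  12.0592 569.6105] 205 reach 0.449
lid top [0.5944 0.4357] rms nan free [0.5944 0.4357 0.032 ] 0 reach 0.737
lid scene [0.5988 0.3998] rms 8.4 free [517.9404 -80.7162 523.6914] 71 reach 0.72
jar top [0.4176 0.1584] rms nan free [0.4176 0.1584 0.027 ] 0 reach 0.447
jar scene [0.3993 0.0544] rms nan free [0.3993 0.0544 0.027 ] 0 reach 0.403
mug top [ 0.4059 -0.3371] rms nan free [ 0.4059 -0.3371  0.04  ] 0 reach 0.528
mug scene [ 0.4154 -0.2545] rms 10.17 free [ 0.4697 -0.2292  0.091 ] 83 reach 0.487
[ 18 122 132] [ 18 120 194] [ 18 119 184] [ 14 229 209]
  ret = _var(a, axis=axis, dtype=dtype, out=out, ddof=ddof,
  arrmean = um.true_divide(arrmean, div, out=arrmean,
  ret = ret.dtype.type(ret / rcount)
```

Run:
```python
from h import *
o=[]
for n,uv in(("top",(168,259)),("top",(146,186)),("scene",(413,184)),("scene",(466,257)),("scene",(234,198)),("top",(282,175))):
    im=cv2.imread(f"pics/{n}0.png");u,v=uv;R=28
    c=cv2.resize(im[v-R:v+R,u-R:u+R],(260,260),interpolation=cv2.INTER_NEAREST)
    m=white(im[:,:,::-1].copy())[v-R:v+R,u-R:u+R]*255
    o.append(np.vstack([c,cv2.cvtColor(cv2.resize(m,(260,260),interpolation=0),8)]) if 0 else c)
cv2.imwrite("pics/crops.png",np.vstack([np.hstack(o[:3]),np.hstack(o[3:])]))
h=lambda n:cv2.cvtColor(cv2.imread(f"pics/{n}0.png"),cv2.COLOR_BGR2HSV)
print("pot top row",h("top")[259,146:192:1].tolist())
print("lid top row",h("top")[188,126:168].tolist())
```

```text
pot top row [[107, 195, 131], [107, 190, 133], [108, 188, 134], [108, 194, 133], [108, 195, 132], [111, 118, 145], [112, 39, 175], [107, 10, 182], [40, 6, 134], [30, 8, 96], [36, 14, 89], [23, 11, 90], [20, 16, 93], [10, 55, 107], [8, 97, 116], [8, 152, 109], [8, 173, 109], [8, 170, 108], [8, 169, 107], [9, 172, 107], [8, 168, 108], [8, 166, 109], [9, 175, 108], [8, 168, 109], [9, 172, 107], [10, 179, 107], [7, 172, 108], [8, 173, 115], [8, 173, 125], [8, 170, 147], [9, 177, 167], [7, 145, 178], [7, 82, 193], [10, 35, 194], [21, 16, 158], [30, 12, 109], [42, 14, 91], [30, 6, 89], [111, 30, 85], [111, 106, 87], [108, 177, 85], [108, 193, 86], [108, 196, 86], [108, 189, 89], [107, 201, 85], [108, 189, 89]]
lid top row [[14, 232, 209], [14, 229, 208], [13, 226, 210], [14, 232, 209], [14, 233, 208], [12, 197, 211], [10, 122, 216], [14, 46, 222], [0, 2, 226], [105, 2, 227], [105, 2, 226], [120, 1, 226], [60, 1, 225], [30, 1, 222], [25, 7, 217], [30, 10, 210], [30, 11, 204], [33, 12, 196], [34, 10, 185], [30, 9, 164], [25, 11, 135], [30, 10, 122], [24, 9, 135], [30, 10, 148], [26, 12, 153], [25, 10, 152], [20, 10, 153], [25, 10, 151], [30, 8, 151], [26, 11, 159], [34, 11, 181], [30, 10, 195], [20, 21, 183], [11, 63, 154], [10, 160, 132], [13, 231, 137], [13, 224, 171], [14, 235, 202], [14, 231, 210], [14, 228, 210], [14, 240, 206], [14, 231, 210]]
```

View pics/crops.png

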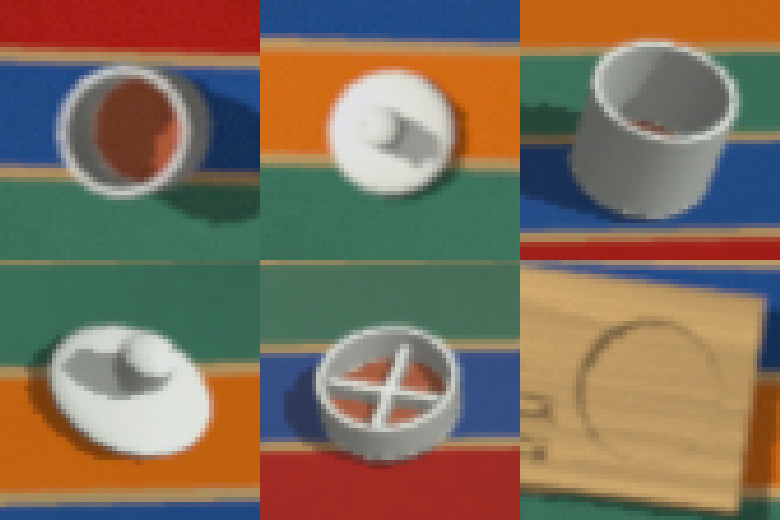

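The crops show clean outlines: the pot's rim is bright against its darker body, and the well ring is visible. The mask picks up the mat seams, so I'll tighten it and fit the caddy.

```bash
python3 - <<'E'
s=open("h.py").read()
s=s.replace("((h[...,1]<75)&(h[...,2]>90)).astype(np.uint8)","cv2.morphologyEx(((h[...,1]<65)&(h[...,2]>60)).astype(np.uint8),cv2.MORPH_OPEN,np.ones((3,3),np.uint8))")
s=s.replace("c=min((c for c in cs if cv2.contourArea(c)>60),key=lambda c:np.hypot(*(np.array(cv2.minEnclosingCircle(c)[0])-uv)))","c=max(cs,key=cv2.contourArea)").replace("win=45","win=26")
open("h.py","w").write(s)
E
python3 - <<'E'
from h import *
I={n:cv2.imread(f"pics/{n}0.png")[:,:,::-1].copy() for n in("top","scene")}
T={"pot":((168,259),(413,184),.058,.032),"two":((425,189),(115,263),.042,.032),"four":((333,255),(234,198),.028,.032),"lid":((146,186),(466,257),.009,.032)}
for k,(a,b,z,r) in T.items():
    for n,uv in(("top",a),("scene",b)):
        c,e,f,N=disc(n,I[n],uv,z,r); print(k,n,c,"rms",round(e*1e3,2),"free",f,N,"reach",np.hypot(*c).round(3))
h=cv2.cvtColor(I["top"],cv2.COLOR_RGB2HSV)
m=((abs(h[...,0].astype(int)-18)<5)&(h[...,1]>85)&(h[...,1]<160)).astype(np.uint8)
k=np.zeros_like(m);k[130:215,180:325]=1;m=cv2.morphologyEx(m*k,cv2.MORPH_OPEN,np.ones((5,5)))
cs,_=cv2.findContours(m,0,1);c=max(cs,key=cv2.contourArea)
p=cast("top",c[:,0,:],.022);(cx,cy),(w,hh),a=cv2.minAreaRect((p*1000).astype(np.float32));print("caddy rect",cx,cy,w,hh,a)
B=cv2.boxPoints(((cx,cy),(w,hh),a));print(B)
# well from its rim edge
g=cv2.GaussianBlur(cv2.cvtColor(I["top"],cv2.COLOR_RGB2GRAY),(3,3),0)
print("well centre px->",cast("top",(282.5,175),.022))
L=max(w,hh);ax=[np.array([np.cos(t),np.sin(t)]) for t in np.radians([a,a+90])];al=ax[0] if w>hh else ax[1]
al=al if al[1]>0 else -al;print("caddy +y",al,"yaw",np.degrees(np.arctan2(-al[0],al[1])),"well",np.array([cx,cy])-al*78,proj("top",[*((np.array([cx,cy])-al*78)/1e3),.022]))
E
```

```text
pot top [0.4123 0.2723] rms 1.01 free [0.4125 0.2707 0.0332] 39 reach 0.494
pot scene [0.4162 0.2748] rms 1.32 free [0.4161 0.275  0.032 ] 38 reach 0.499
two top [ 0.5904 -0.3108] rms 5.33 free [ 0.5887 -0.3063  0.0326] 69 reach 0.667
two scene [ 0.5944 -0.3102] rms 0.65 free [ 0.5939 -0.3105  0.0315] 45 reach 0.67
four top [ 0.4321 -0.1016] rms 9.25 free [ 0.4264 -0.1182  0.021 ] 83 reach 0.444
four scene [ 0.4332 -0.1043] rms 0.89 free [ 0.4327 -0.1043  0.0316] 39 reach 0.446
lid top [0.5806 0.3397] rms 0.96 free [0.5811 0.3408 0.031 ] 37 reach 0.673
lid scene [0.5842 0.3429] rms 1.25 free [0.5826 0.3444 0.0304] 43 reach 0.677
caddy rect 624.009033203125 95.04967498779297 262.3920593261719 120.95133209228516 86.3329086303711
[[555.266  -32.0098]
 [675.9697 -39.7457]
 [692.7521 222.1091]
 [572.0483 229.8451]]
well centre px-> [[0.6156 0.0144]]
caddy +y [0.064 0.998] yaw -3.6670913696289027 well [619.0202  17.2094] (np.float64(281.3424698913418), np.float64(173.50646196892956))
```

Estimates from the two views, in m:
- **Pot:** (0.414, 0.2735)
- **Two-well dish:** (0.5935, -0.3105)
- **Four-well dish:** (0.432, -0.104)
- **Lid:** (0.582, 0.341)
- **Well:** about (0.616, 0.016)

All are within reach and the sizes fit. I'll set out now, turning to yaw 90 so the jaws lie along world x.

Emit:
drive_tool --translation '[[0.013, -0.008, 0.001], [0.045, -0.027, 0.005], [0.08, -0.048, 0.009], [0.115, -0.07, 0.013], [0.15, -0.091, 0.017], [0.186, -0.112, 0.02], [0.221, -0.133, 0.024], [0.256, -0.155, 0.028], [0.289, -0.174, 0.032], [0.3204, -0.1933, 0.035]]' --rotation '[[0, 0, -0.07], [0, 0, -0.19], [0, 0, -0.31], [0, 0, -0.43], [0, 0, -0.55], [0, 0, -0.67], [0, 0, -0.79], [0, 0, -0.91], [0, 0, -1.02], [0, 0, -1.113]]' --hand '[0.085, 0.085, 0.085, 0.085, 0.085, 0.085, 0.085, 0.085, 0.085, 0.085]' --newtons 40

```text
time: 0.93
ee_pos: [0.5011, -0.2884, 0.3693]
tcp_rot: [-180.0, -0.0, 90.4]
wrist_force: [0.6, -0.4, -0.8]
opening: 0.995
```

Emit:
drive_tool --translation '[[0.015, 0, 0], [0.05, -0.001, 0.004], [0.09, -0.004, 0.008], [0.13, -0.007, 0.012], [0.17, -0.01, 0.016], [0.21, -0.012, 0.02], [0.25, -0.014, 0.025], [0.29, -0.016, 0.03], [0.33, -0.018, 0.035], [0.37, -0.02, 0.04]]' --rotation '[[0, 0, 0], [0, 0, 0], [0, 0, 0], [0, 0, 0], [0, 0, 0], [0, 0, 0], [0, 0, 0], [0, 0, 0], [0, 0, 0], [0, 0, 0]]' --hand '[0.085, 0.085, 0.085, 0.085, 0.085, 0.085, 0.085, 0.085, 0.085, 0.085]'

```text
time: 1.77
ee_pos: [0.4797, 0.0809, 0.3295]
tcp_rot: [-180.0, 0.0, 89.9]
wrist_force: [1.0, -0.9, 0.1]
opening: 0.998
```

Emit:
drive_tool --translation '[[0.035, -0.012, 0.01], [0.07, -0.024, 0.02], [0.105, -0.036, 0.03], [0.14, -0.048, 0.04], [0.17, -0.058, 0.045], [0.185, -0.064, 0.05], [0.1935, -0.066, 0.05], [0.1935, -0.066, 0.05], [0.1935, -0.066, 0.05], [0.1935, -0.066, 0.05]]' --rotation '[[0, 0, 0], [0, 0, 0], [0, 0, 0], [0, 0, 0], [0, 0, 0], [0, 0, 0], [0, 0, 0], [0, 0, 0], [0, 0, 0], [0, 0, 0]]' --hand '[0.085, 0.085, 0.085, 0.085, 0.085, 0.085, 0.085, 0.085, 0.085, 0.085]'

```text
time: 2.6
ee_pos: [0.4151, 0.2714, 0.2799]
tcp_rot: [180.0, 0.1, 89.9]
wrist_force: [-0.4, -0.1, 0.2]
opening: 0.998
```

Run:
```python
from h import *
im=grab_frame("scene");cv2.imwrite("pics/s1.png",cv2.resize(im[40:260,260:560,::-1],None,fx=2.4,fy=2.4))
s=state();print(s["ee_pos"],s["tcp_rot"],s["time"])
print("well scene",cast("scene",(297,273),.022), "grasp pt px",proj("scene",s["ee_pos"]-[0,0,.155]),proj("scene",s["ee_pos"]-[0,0,.173]))
```

```text
[0.4151 0.2713 0.28  ] [179.9701   0.0419  89.8395] 2.65
well scene [[0.6219 0.0204]] grasp pt px (np.float64(422.48331695149665), np.float64(150.82852003621713)) (np.float64(420.13688090534674), np.float64(157.6647961047209))
```

View pics/s1.png

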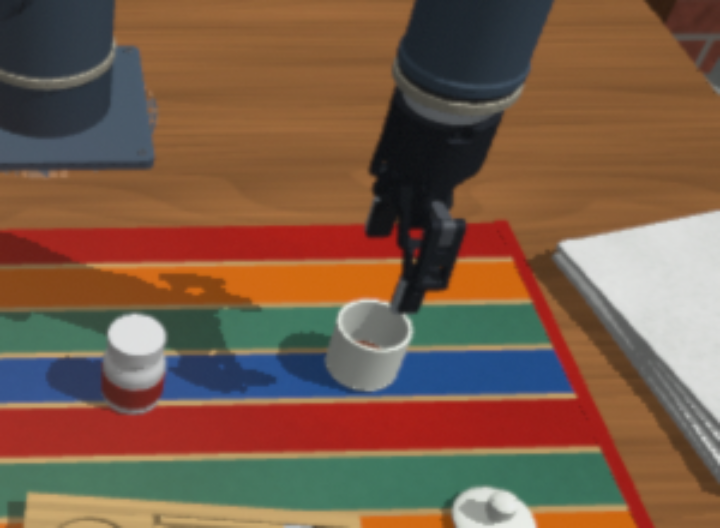

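The scene crop shows the open gripper over the pot, with the front fingertip near full-image pixel (429,165) just above the pot's rim at (415,175). I'll lower and squeeze along x to centre it.

Emit:
drive_tool --translation '[[0.001, 0, 0.012], [0.002, -0.001, 0.03], [0.002, -0.001, 0.05], [0.002, -0.001, 0.068], [0.002, -0.001, 0.08], [0.002, -0.001, 0.087], [0.002, -0.001, 0.087], [0.002, -0.001, 0.087], [0.002, -0.001, 0.087], [0.002, -0.001, 0.087]]' --rotation '[[0, 0, 0], [0, 0, 0], [0, 0, 0], [0, 0, 0], [0, 0, 0], [0, 0, 0], [0, 0, 0], [0, 0, 0], [0, 0, 0], [0, 0, 0]]' --hand '[0.085, 0.085, 0.085, 0.085, 0.085, 0.085, 0.075, 0.068, 0.06, 0.055]' --newtons 25

```text
time: 3.48
ee_pos: [0.4136, 0.2748, 0.1935]
tcp_rot: [179.9, -0.0, 90.0]
wrist_force: [0.3, -1.1, 0.6]
opening: 0.755
```

Emit:
drive_tool --translation '[[0, 0, 0], [0, 0, 0], [0, 0, 0], [0, 0, 0], [0, 0, 0], [0, 0, 0], [0, 0, 0], [0, 0, 0], [0, 0, 0], [0, 0, 0]]' --rotation '[[0, 0, 0], [0, 0, 0], [0, 0, 0], [0, 0, 0], [0, 0, -0.06], [0, 0, -0.18], [0, 0, -0.3], [0, 0, -0.42], [0, 0, -0.54], [0, 0, -0.66]]' --hand '[0.085, 0.085, 0.085, 0.085, 0.085, 0.085, 0.085, 0.085, 0.085, 0.085]'

```text
time: 4.32
ee_pos: [0.4133, 0.2751, 0.1928]
tcp_rot: [180.0, 0.0, 128.2]
wrist_force: [-0.4, -1.2, -0.6]
opening: 0.988
```

Emit:
drive_tool --translation '[[0, 0, 0], [0, 0, 0], [0, 0, 0], [0, 0, 0], [0, 0, 0], [0, 0, 0], [0, 0, 0], [0, 0, 0], [0, 0, 0], [0, 0, 0]]' --rotation '[[0, 0, -0.12], [0, 0, -0.24], [0, 0, -0.36], [0, 0, -0.48], [0, 0, -0.6], [0, 0, -0.72], [0, 0, -0.82], [0, 0, -0.88], [0, 0, -0.911], [0, 0, -0.911]]' --hand '[0.085, 0.085, 0.085, 0.085, 0.085, 0.085, 0.085, 0.085, 0.085, 0.078]'

```text
time: 5.15
ee_pos: [0.4134, 0.2749, 0.1926]
tcp_rot: [180.0, -0.0, -180.0]
wrist_force: [-0.7, 0.2, -0.9]
opening: 0.917
```

Emit:
drive_tool --translation '[[0, 0, 0], [0, 0, 0], [0, 0, 0], [0, 0, 0], [0, 0, 0], [0, 0, 0], [0, 0, 0], [0, 0, 0], [0, 0, 0], [0, 0, 0]]' --rotation '[[0, 0, 0], [0, 0, 0], [0, 0, 0], [0, 0, 0], [0, 0, 0], [0, 0, 0], [0, 0, 0], [0, 0, 0], [0, 0, 0], [0, 0, 0]]' --hand '[0.074, 0.07, 0.066, 0.062, 0.056, 0.05, 0.045, 0.045, 0.045, 0.045]' --newtons 40

```text
time: 5.98
ee_pos: [0.4132, 0.2752, 0.1931]
tcp_rot: [-180.0, 0.0, 180.0]
wrist_force: [-2.1, -0.8, 6.2]
opening: 0.735
```

Gripped. Next I lift and carry the pot to the well, with the target corrected to (0.6175, 0.019).

Emit:
drive_tool --translation '[[0, 0, -0.006], [0, 0, -0.02], [0, 0, -0.04], [-0.006, -0.008, -0.058], [-0.02, -0.025, -0.068], [-0.04, -0.05, -0.07], [-0.06, -0.075, -0.07], [-0.08, -0.1, -0.07], [-0.1, -0.125, -0.07], [-0.12, -0.15, -0.07]]' --rotation '[[0, 0, 0], [0, 0, 0], [0, 0, 0], [0, 0, 0], [0, 0, 0], [0, 0, 0], [0, 0, 0], [0, 0, 0], [0, 0, 0], [0, 0, 0]]' --hand '[0.045, 0.045, 0.045, 0.045, 0.045, 0.045, 0.045, 0.045, 0.045, 0.045]'

```text
time: 6.82
ee_pos: [0.534, 0.1235, 0.263]
tcp_rot: [-180.0, -0.0, 180.0]
wrist_force: [0.0, 1.1, -2.1]
opening: 0.736
```

Emit:
drive_tool --translation '[[-0.02, -0.025, 0], [-0.04, -0.05, 0], [-0.058, -0.074, 0], [-0.071, -0.09, 0], [-0.08, -0.102, 0], [-0.0843, -0.106, 0], [-0.0843, -0.106, 0.004], [-0.0843, -0.106, 0.012], [-0.0843, -0.106, 0.02], [-0.0843, -0.106, 0.026]]' --rotation '[[0, 0, 0], [0, 0, 0], [0, 0, 0], [0, 0, 0], [0, 0, 0], [0, 0, 0], [0, 0, 0], [0, 0, 0], [0, 0, 0], [0, 0, 0]]' --hand '[0.045, 0.045, 0.045, 0.045, 0.045, 0.045, 0.045, 0.045, 0.045, 0.045]'

```text
time: 7.65
ee_pos: [0.6168, 0.0203, 0.2356]
tcp_rot: [180.0, -0.1, -179.9]
wrist_force: [0.6, -0.7, -2.9]
opening: 0.736
```

Run:
```python
from h import *
im=grab_frame("scene");cv2.imwrite("pics/s2.png",cv2.resize(im[120:340,180:480,::-1],None,fx=2.4,fy=2.4))
s=state();print(s["ee_pos"],s["tcp_rot"],s["wrist_force"],s["opening"],s["time"])
c,e,f,N=disc("scene",im,(297,255),s["ee_pos"][2]-.193+.058,.032,40);print(c,e,f,N)
```

```text
[0.6166 0.02   0.2345] [-179.9967   -0.156  -179.8758] [-0.8353 -0.2273 -2.0378] 0.7378468206178662 7.7
[0.6297 0.0239] 0.0022199649011955557 [0.6367 0.0226 0.038 ] 52
```

View pics/s2.png

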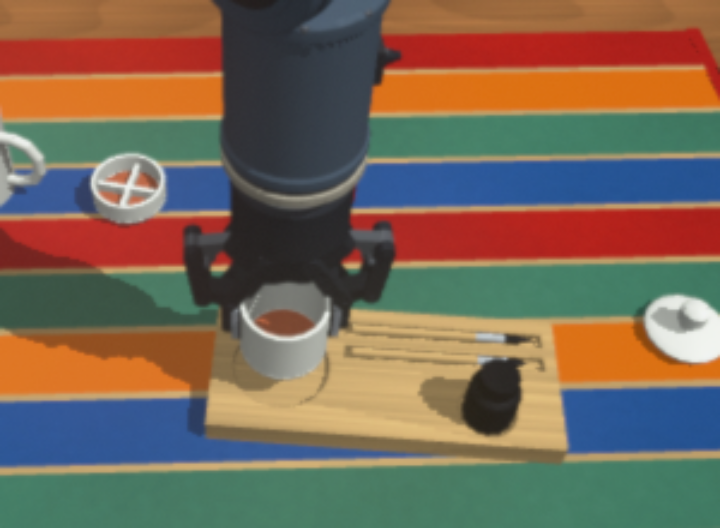

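The scene crop shows the pot held upright over the well ring (crop (281,367)), its base about 25 mm up at crop (283,365). I'll nudge it 2 mm in +x, lower it and creep to contact.

Emit:
drive_tool --translation '[[-0.001, 0, 0.003], [-0.002, 0, 0.008], [-0.002, 0, 0.013], [-0.002, 0, 0.017], [-0.002, 0, 0.02], [-0.002, 0, 0.022], [-0.002, 0, 0.0235], [-0.002, 0, 0.0245], [-0.002, 0, 0.0255], [-0.002, 0, 0.026]]' --rotation '[[0, 0, 0], [0, 0, 0], [0, 0, 0], [0, 0, 0], [0, 0, 0], [0, 0, 0], [0, 0, 0], [0, 0, 0], [0, 0, 0], [0, 0, 0]]' --hand '[0.045, 0.045, 0.045, 0.045, 0.045, 0.045, 0.045, 0.045, 0.045, 0.045]'

```text
time: 8.53
ee_pos: [0.6197, 0.019, 0.2107]
tcp_rot: [180.0, 0.0, -180.0]
wrist_force: [-0.5, 0.0, -2.0]
opening: 0.735
```

Emit:
drive_tool --translation '[[0, 0, 0.0005], [0, 0, 0.001], [0, 0, 0.0015], [0, 0, 0.0015], [0, 0, 0.0015], [0, 0, 0.0015], [0, 0, 0.0015], [0, 0, 0.0015], [0, 0, 0.0015], [0, 0, 0.0015]]' --rotation '[[0, 0, 0], [0, 0, 0], [0, 0, 0], [0, 0, 0], [0, 0, 0], [0, 0, 0], [0, 0, 0], [0, 0, 0], [0, 0, 0], [0, 0, 0]]' --hand '[0.045, 0.045, 0.045, 0.045, 0.045, 0.045, 0.045, 0.045, 0.045, 0.045]'

```text
time: 9.37
ee_pos: [0.6197, 0.0191, 0.2102]
tcp_rot: [-180.0, 0.0, -180.0]
wrist_force: [-2.7, -0.9, 8.0]
opening: 0.737
```

Contact at about 10 N; the pot stands in the well at (0.6195, 0.019). Next is release, rise and move to the two-well dish.

Emit:
drive_tool --translation '[[0, 0, 0], [0, 0, 0], [0, 0, 0], [0, 0, 0], [0, 0, -0.003], [0, 0, -0.012], [0, 0, -0.03], [0, 0, -0.05], [0, 0, -0.07], [0, 0, -0.085]]' --rotation '[[0, 0, 0], [0, 0, 0], [0, 0, 0], [0, 0, 0], [0, 0, 0], [0, 0, 0], [0, 0, 0], [0, 0, 0], [0, 0, 0], [0, 0, 0]]' --hand '[0.085, 0.085, 0.085, 0.085, 0.085, 0.085, 0.085, 0.085, 0.085, 0.085]'

```text
time: 10.2
ee_pos: [0.6198, 0.0194, 0.2966]
tcp_rot: [180.0, 0.1, -180.0]
wrist_force: [0.4, -0.3, 0.6]
opening: 0.997
```

Emit:
drive_tool --translation '[[0.001, -0.015, 0], [0.004, -0.05, 0], [0.007, -0.09, 0], [0.011, -0.13, 0], [0.014, -0.17, 0], [0.017, -0.21, 0], [0.02, -0.25, 0.01], [0.023, -0.285, 0.02], [0.026, -0.315, 0.03], [0.027, -0.33, 0.04]]' --rotation '[[0, 0, 0], [0, 0, 0], [0, 0, 0], [0, 0, 0], [0, 0, 0], [0, 0, 0], [0, 0, 0], [0, 0, 0], [0, 0, 0], [0, 0, 0]]' --hand '[0.085, 0.085, 0.085, 0.085, 0.085, 0.085, 0.085, 0.085, 0.085, 0.085]'

```text
time: 11.03
ee_pos: [0.5914, -0.3163, 0.254]
tcp_rot: [-179.9, -0.0, 179.7]
wrist_force: [-0.4, -0.7, -0.5]
opening: 0.993
```

Run:
```python
from h import *
im=grab_frame("scene");t=grab_frame("top")
cv2.imwrite("pics/s3.png",np.hstack([cv2.resize(im[120:340,50:350,::-1],(540,396)),cv2.resize(t[120:220,230:330,::-1],(260,396))])[:, :800])
s=state();print(s["ee_pos"],s["tcp_rot"],s["wrist_force"],s["opening"],s["time"])
print(disc("scene",im,proj("scene",[.6195,.019,.06]),.075,.032,28)[:3],disc("top",t,proj("top",[.6195,.019,.07]),.075,.032,22)[:3])
```

```text
[ 0.5912 -0.3148  0.2524] [-179.9761   -0.16    179.6996] [-0.6508  0.8633  0.3769] 0.9951537002254265 11.1333
(array([0.6207, 0.0193]), np.float64(0.0006915016982027057), array([0.6194, 0.0194, 0.0309])) (array([0.6157, 0.0163]), np.float64(0.004296707987045926), array([0.6159, 0.0164, 0.0294]))
```

View pics/s3.png

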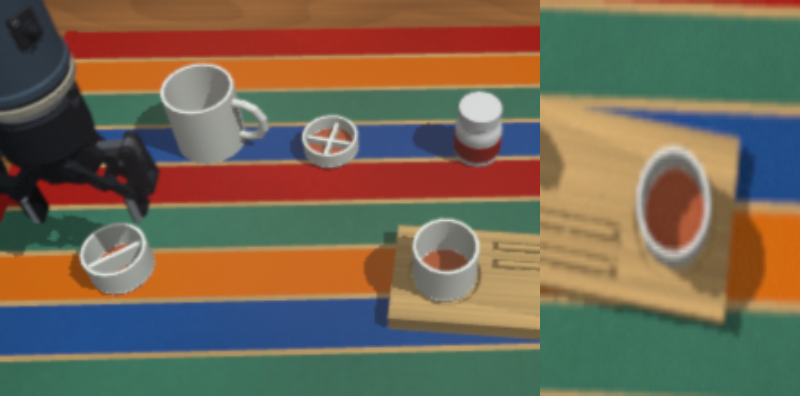

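The view shows the pot upright in the well, and the rim fit at (0.6207, 0.0193) agrees with the arm. The gripper is by the two-well dish, so I'll descend and squeeze along y.

Emit:
drive_tool --translation '[[0, 0, 0.008], [0, 0, 0.022], [0, 0, 0.038], [0, 0, 0.054], [0, 0, 0.066], [0, 0, 0.0725], [0, 0, 0.0725], [0, 0, 0.0725], [0, 0, 0.0725], [0, 0, 0.0725]]' --rotation '[[0, 0, 0], [0, 0, 0], [0, 0, 0], [0, 0, 0], [0, 0, 0], [0, 0, 0], [0, 0, 0], [0, 0, 0], [0, 0, 0], [0, 0, 0]]' --hand '[0.085, 0.085, 0.085, 0.085, 0.085, 0.085, 0.077, 0.07, 0.062, 0.055]' --newtons 25

```text
time: 11.97
ee_pos: [0.5931, -0.3109, 0.1825]
tcp_rot: [-180.0, 0.1, -180.0]
wrist_force: [0.1, -0.8, -1.1]
opening: 0.736
```

Emit:
drive_tool --translation '[[0, 0, 0], [0, 0, 0], [0, 0, 0], [0, 0, 0], [0, 0, 0], [0, 0, 0], [0, 0, 0], [0, 0, 0], [0, 0, 0], [0, 0, 0]]' --rotation '[[0, 0, 0], [0, 0, 0], [0, 0, 0], [0, 0, 0], [0, 0, 0.06], [0, 0, 0.18], [0, 0, 0.3], [0, 0, 0.42], [0, 0, 0.54], [0, 0, 0.66]]' --hand '[0.055, 0.085, 0.085, 0.085, 0.085, 0.085, 0.085, 0.085, 0.085, 0.085]'

```text
time: 12.8
ee_pos: [0.5928, -0.311, 0.1818]
tcp_rot: [180.0, 0.0, 141.9]
wrist_force: [-0.5, 0.7, 0.6]
opening: 0.996
```

Emit:
drive_tool --translation '[[0, 0, 0], [0, 0, 0], [0, 0, 0], [0, 0, 0], [0, 0, 0], [0, 0, 0], [0, 0, 0], [0, 0, 0], [0, 0, 0], [0, 0, 0]]' --rotation '[[0, 0, 0.12], [0, 0, 0.24], [0, 0, 0.36], [0, 0, 0.48], [0, 0, 0.6], [0, 0, 0.72], [0, 0, 0.82], [0, 0, 0.88], [0, 0, 0.911], [0, 0, 0.911]]' --hand '[0.085, 0.085, 0.085, 0.085, 0.085, 0.085, 0.085, 0.085, 0.085, 0.078]'

```text
time: 13.63
ee_pos: [0.5929, -0.3107, 0.1819]
tcp_rot: [180.0, 0.0, 90.0]
wrist_force: [0.4, -0.2, -0.8]
opening: 0.912
```

Emit:
drive_tool --translation '[[0, 0, 0], [0, 0, 0], [0, 0, 0], [0, 0, 0], [0, 0, 0], [0, 0, 0], [0, 0, 0], [0, 0, 0], [0, 0, 0], [0, 0, 0]]' --rotation '[[0, 0, 0], [0, 0, 0], [0, 0, 0], [0, 0, 0], [0, 0, 0], [0, 0, 0], [0, 0, 0], [0, 0, 0], [0, 0, 0], [0, 0, 0]]' --hand '[0.074, 0.07, 0.066, 0.062, 0.056, 0.05, 0.045, 0.045, 0.045, 0.045]' --newtons 40

```text
time: 14.47
ee_pos: [0.593, -0.311, 0.1823]
tcp_rot: [179.9, 0.0, 90.0]
wrist_force: [-0.5, 0.1, 5.4]
opening: 0.749
```

Held and centred. Next, lift 110 mm and carry to the nest (dx 0.0265, dy 0.330).

Emit:
drive_tool --translation '[[0, 0, -0.006], [0, 0, -0.022], [0, 0, -0.045], [0, 0, -0.07], [0.005, 0, -0.09], [0.02, 0.001, -0.104], [0.045, 0.003, -0.11], [0.075, 0.006, -0.11], [0.105, 0.008, -0.11], [0.135, 0.011, -0.11]]' --rotation '[[0, 0, 0], [0, 0, 0], [0, 0, 0], [0, 0, 0], [0, 0, 0], [0, 0, 0], [0, 0, 0], [0, 0, 0], [0, 0, 0], [0, 0, 0]]' --hand '[0.045, 0.045, 0.045, 0.045, 0.045, 0.045, 0.045, 0.045, 0.045, 0.045]'

```text
time: 15.3
ee_pos: [0.6032, -0.1736, 0.2917]
tcp_rot: [-180.0, -0.0, 90.0]
wrist_force: [-0.4, 0.3, -1.5]
opening: 0.745
```

Emit:
drive_tool --translation '[[0.03, 0.003, 0], [0.06, 0.005, 0], [0.09, 0.008, 0], [0.12, 0.01, 0], [0.147, 0.012, 0], [0.168, 0.014, 0], [0.183, 0.015, 0], [0.192, 0.0155, 0], [0.195, 0.0155, 0], [0.195, 0.0155, 0]]' --rotation '[[0, 0, 0], [0, 0, 0], [0, 0, 0], [0, 0, 0], [0, 0, 0], [0, 0, 0], [0, 0, 0], [0, 0, 0], [0, 0, 0], [0, 0, 0]]' --hand '[0.045, 0.045, 0.045, 0.045, 0.045, 0.045, 0.045, 0.045, 0.045, 0.045]'

```text
time: 16.13
ee_pos: [0.6191, 0.0192, 0.2916]
tcp_rot: [-180.0, 0.0, 90.0]
wrist_force: [-0.9, -0.0, -1.7]
opening: 0.746
```

Emit:
drive_tool --translation '[[0, 0, 0], [0, 0, 0.003], [0, 0, 0.008], [0, 0, 0.014], [0, 0, 0.02], [0, 0, 0.025], [0, 0, 0.028], [0, 0, 0.03], [0, 0, 0.03], [0, 0, 0.03]]' --rotation '[[0, 0, 0], [0, 0, 0], [0, 0, 0], [0, 0, 0], [0, 0, 0], [0, 0, 0], [0, 0, 0], [0, 0, 0], [0, 0, 0], [0, 0, 0]]' --hand '[0.045, 0.045, 0.045, 0.045, 0.045, 0.045, 0.045, 0.045, 0.045, 0.045]'

```text
time: 16.97
ee_pos: [0.6193, 0.0191, 0.2617]
tcp_rot: [-180.0, -0.0, 90.0]
wrist_force: [-0.2, 0.7, -0.9]
opening: 0.746
```

Run:
```python
from h import *
im=grab_frame("scene")
cv2.imwrite("pics/s4.png",cv2.resize(im[180:310,200:400,::-1],None,fx=4,fy=4,interpolation=cv2.INTER_CUBIC))
s=state();print(s["ee_pos"],s["tcp_rot"],s["wrist_force"],s["opening"],s["time"])
```

```text
[0.6193 0.0191 0.2619] [179.9823  -0.0057  90.0054] [ 0.1861  0.3153 -0.4705] 0.7451510724472882 17.0167
```

View pics/s4.png

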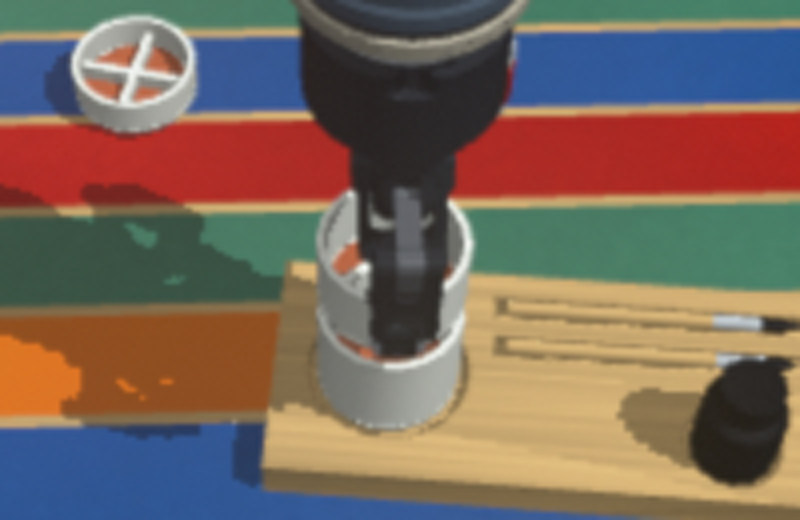

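The picture shows the two-well dish (columns 317–472) over the pot (316–465) with axes in line and the foot just above the pot's mouth. Next I lower it to seat.

Emit:
drive_tool --translation '[[0, 0, 0.0015], [0, 0, 0.003], [0, 0, 0.0045], [0, 0, 0.006], [0, 0, 0.0073], [0, 0, 0.0083], [0, 0, 0.0092], [0, 0, 0.01], [0, 0, 0.0105], [0, 0, 0.011]]' --rotation '[[0, 0, 0], [0, 0, 0], [0, 0, 0], [0, 0, 0], [0, 0, 0], [0, 0, 0], [0, 0, 0], [0, 0, 0], [0, 0, 0], [0, 0, 0]]' --hand '[0.045, 0.045, 0.045, 0.045, 0.045, 0.045, 0.045, 0.045, 0.045, 0.045]'

```text
time: 17.85
ee_pos: [0.6193, 0.0191, 0.2513]
tcp_rot: [180.0, 0.0, 90.0]
wrist_force: [-3.6, -0.3, 9.4]
opening: 0.745
```

Seated: contact at 0.2513 against an expected 0.251. Now release, rise and go to the four-well dish.

Emit:
drive_tool --translation '[[0, 0, 0], [0, 0, 0], [0, 0, 0], [0, 0, 0], [0, 0, -0.003], [0, 0, -0.012], [0, 0, -0.025], [0, 0, -0.04], [0, 0, -0.053], [0, 0, -0.06]]' --rotation '[[0, 0, 0], [0, 0, 0], [0, 0, 0], [0, 0, 0], [0, 0, 0], [0, 0, 0], [0, 0, 0], [0, 0, 0], [0, 0, 0], [0, 0, 0]]' --hand '[0.085, 0.085, 0.085, 0.085, 0.085, 0.085, 0.085, 0.085, 0.085, 0.085]'

```text
time: 18.68
ee_pos: [0.6196, 0.0192, 0.313]
tcp_rot: [179.9, -0.0, 90.0]
wrist_force: [0.7, -0.1, 0.5]
opening: 0.996
```

Emit:
drive_tool --translation '[[-0.006, -0.009, 0], [-0.02, -0.03, 0], [-0.038, -0.058, 0], [-0.057, -0.086, 0], [-0.076, -0.115, 0], [-0.094, -0.143, 0.01], [-0.11, -0.167, 0.025], [-0.12, -0.182, 0.04], [-0.124, -0.188, 0.055], [-0.124, -0.188, 0.06]]' --rotation '[[0, 0, 0], [0, 0, 0], [0, 0, 0], [0, 0, 0], [0, 0, 0], [0, 0, 0], [0, 0, 0], [0, 0, 0], [0, 0, 0], [0, 0, 0]]' --hand '[0.085, 0.085, 0.085, 0.085, 0.085, 0.085, 0.085, 0.085, 0.085, 0.085]'

```text
time: 19.52
ee_pos: [0.4281, -0.1065, 0.2491]
tcp_rot: [-179.7, 0.0, 89.8]
wrist_force: [-0.8, 1.2, 0.8]
opening: 0.993
```

Run:
```python
from h import *
im=grab_frame("scene")
cv2.imwrite("pics/s5.png",cv2.resize(im[120:320,110:370,::-1],None,fx=3,fy=3,interpolation=cv2.INTER_CUBIC))
s=state();print(s["ee_pos"],s["tcp_rot"],s["wrist_force"],s["opening"],s["time"])
print("nest",disc("scene",im,proj("scene",[.6195,.019,.09]),.111,.032,34)[:3])
```

```text
[ 0.4296 -0.1056  0.2492] [-179.8055   -0.0222   89.9143] [ 0.2442  0.5877 -0.6972] 0.9989603330871566 19.5667
nest (array([0.6207, 0.0193]), np.float64(0.0008949974463419108), array([0.6219, 0.0192, 0.033 ]))
```

View pics/s5.png

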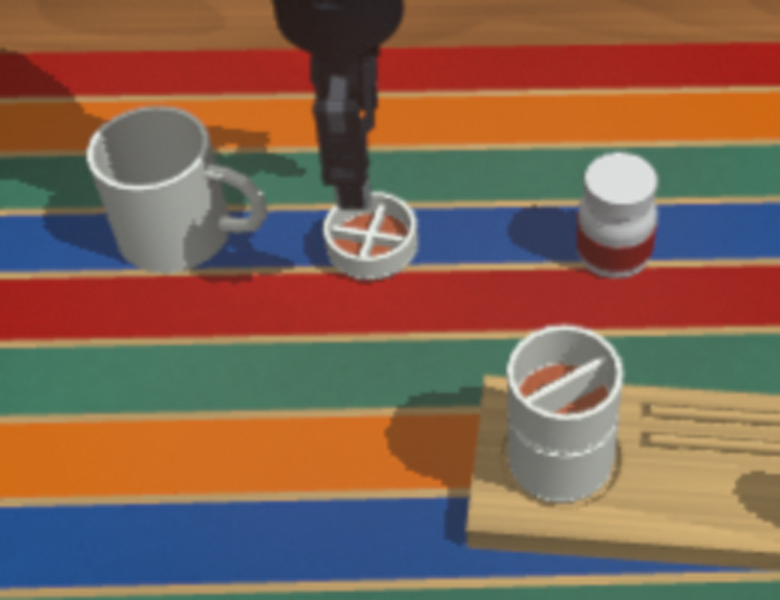

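The nest is seated evenly (top rim fit at (0.6207, 0.0193)). The four-well dish is under the gripper, with the mug handle about 38 mm from its edge. I'll descend and squeeze along x, then do the second squeeze turned only 60°, which keeps the fingers well clear of the handle.

Emit:
drive_tool --translation '[[0, 0, 0.008], [0, 0, 0.022], [0, 0, 0.038], [0, 0, 0.054], [0, 0, 0.067], [0, 0, 0.074], [0, 0, 0.074], [0, 0, 0.074], [0, 0, 0.074], [0, 0, 0.074]]' --rotation '[[0, 0, 0], [0, 0, 0], [0, 0, 0], [0, 0, 0], [0, 0, 0], [0, 0, 0], [0, 0, 0], [0, 0, 0], [0, 0, 0], [0, 0, 0]]' --hand '[0.085, 0.085, 0.085, 0.085, 0.085, 0.085, 0.077, 0.07, 0.062, 0.055]' --newtons 25

```text
time: 20.4
ee_pos: [0.4317, -0.1047, 0.1776]
tcp_rot: [179.9, 0.0, 90.0]
wrist_force: [-0.5, 1.2, 0.3]
opening: 0.751
```

Emit:
drive_tool --translation '[[0, 0, 0], [0, 0, 0], [0, 0, 0], [0, 0, 0], [0, 0, 0], [0, 0, 0], [0, 0, 0], [0, 0, 0], [0, 0, 0], [0, 0, 0]]' --rotation '[[0, 0, 0], [0, 0, 0], [0, 0, 0], [0, 0, 0], [0, 0, -0.06], [0, 0, -0.18], [0, 0, -0.3], [0, 0, -0.42], [0, 0, -0.54], [0, 0, -0.66]]' --hand '[0.055, 0.085, 0.085, 0.085, 0.085, 0.085, 0.085, 0.085, 0.085, 0.085]'

```text
time: 21.23
ee_pos: [0.4312, -0.1051, 0.1767]
tcp_rot: [-180.0, 0.0, 128.1]
wrist_force: [-0.0, 1.1, -0.5]
opening: 0.991
```

Emit:
drive_tool --translation '[[0, 0, 0], [0, 0, 0], [0, 0, 0], [0, 0, 0], [0, 0, 0], [0, 0, 0], [0, 0, 0], [0, 0, 0], [0, 0, 0], [0, 0, 0]]' --rotation '[[0, 0, -0.12], [0, 0, -0.24], [0, 0, -0.34], [0, 0, -0.387], [0, 0, -0.387], [0, 0, -0.387], [0, 0, -0.387], [0, 0, -0.387], [0, 0, -0.387], [0, 0, -0.387]]' --hand '[0.085, 0.085, 0.085, 0.085, 0.078, 0.074, 0.07, 0.066, 0.062, 0.056]'

```text
time: 22.07
ee_pos: [0.4312, -0.1048, 0.177]
tcp_rot: [-180.0, 0.0, 150.0]
wrist_force: [-0.9, -0.4, 5.7]
opening: 0.723
```

Emit:
drive_tool --translation '[[0, 0, 0], [0, 0, 0], [0, 0, 0], [0, 0, 0], [0, 0, 0], [0, 0, 0], [0, 0, 0], [0, 0, -0.002], [0, 0, -0.006], [0, 0, -0.012]]' --rotation '[[0, 0, 0], [0, 0, 0], [0, 0, 0], [0, 0, 0], [0, 0, 0], [0, 0, 0], [0, 0, 0], [0, 0, 0], [0, 0, 0], [0, 0, 0]]' --hand '[0.05, 0.045, 0.045, 0.045, 0.045, 0.045, 0.045, 0.045, 0.045, 0.045]' --newtons 40

```text
time: 22.9
ee_pos: [0.4311, -0.1048, 0.1888]
tcp_rot: [-180.0, -0.0, 150.0]
wrist_force: [0.2, 1.0, -1.0]
opening: 0.727
```

Emit:
drive_tool --translation '[[0, 0, -0.012], [0, 0, -0.028], [0, 0, -0.046], [0, 0, -0.064], [0, 0, -0.082], [0, 0, -0.1], [0, 0, -0.116], [0, 0, -0.127], [0, 0, -0.133], [0, 0, -0.133]]' --rotation '[[0, 0, 0.06], [0, 0, 0.18], [0, 0, 0.3], [0, 0, 0.42], [0, 0, 0.54], [0, 0, 0.66], [0, 0, 0.78], [0, 0, 0.9], [0, 0, 1.0], [0, 0, 1.047]]' --hand '[0.045, 0.045, 0.045, 0.045, 0.045, 0.045, 0.045, 0.045, 0.045, 0.045]'

```text
time: 23.73
ee_pos: [0.4313, -0.1047, 0.3235]
tcp_rot: [179.9, 0.0, 89.7]
wrist_force: [0.7, -0.6, -1.4]
opening: 0.721
```

Emit:
drive_tool --translation '[[0.006, 0.009, 0], [0.018, 0.027, 0], [0.034, 0.051, 0], [0.052, 0.079, 0], [0.07, 0.107, 0], [0.088, 0.134, 0], [0.103, 0.157, 0], [0.115, 0.175, 0], [0.122, 0.1855, 0], [0.124, 0.188, 0]]' --rotation '[[0, 0, 0], [0, 0, 0], [0, 0, 0], [0, 0, 0], [0, 0, 0], [0, 0, 0], [0, 0, 0], [0, 0, 0], [0, 0, 0], [0, 0, 0]]' --hand '[0.045, 0.045, 0.045, 0.045, 0.045, 0.045, 0.045, 0.045, 0.045, 0.045]'

```text
time: 24.57
ee_pos: [0.6209, 0.0218, 0.3212]
tcp_rot: [180.0, -0.1, 90.2]
wrist_force: [-0.3, -0.6, -0.7]
opening: 0.718
```

Emit:
drive_tool --translation '[[0, 0, 0], [0, 0, 0.003], [0, 0, 0.008], [0, 0, 0.014], [0, 0, 0.02], [0, 0, 0.024], [0, 0, 0.027], [0, 0, 0.028], [0, 0, 0.028], [0, 0, 0.028]]' --rotation '[[0, 0, 0], [0, 0, 0], [0, 0, 0], [0, 0, 0], [0, 0, 0], [0, 0, 0], [0, 0, 0], [0, 0, 0], [0, 0, 0], [0, 0, 0]]' --hand '[0.045, 0.045, 0.045, 0.045, 0.045, 0.045, 0.045, 0.045, 0.045, 0.045]'

```text
time: 25.4
ee_pos: [0.6193, 0.0191, 0.2938]
tcp_rot: [180.0, -0.0, 90.0]
wrist_force: [1.0, -0.6, -0.7]
opening: 0.721
```

Run:
```python
from h import *
im=grab_frame("scene")
cv2.imwrite("pics/s6.png",cv2.resize(im[160:290,200:400,::-1],None,fx=4,fy=4,interpolation=cv2.INTER_CUBIC))
s=state();print(s["ee_pos"],s["tcp_rot"],s["wrist_force"],s["opening"],s["time"])
```

```text
[0.6193 0.0191 0.2939] [179.9792  -0.0062  90.0051] [ 0.0598 -0.7139 -0.1019] 0.7206460510132866 25.45
```

View pics/s6.png

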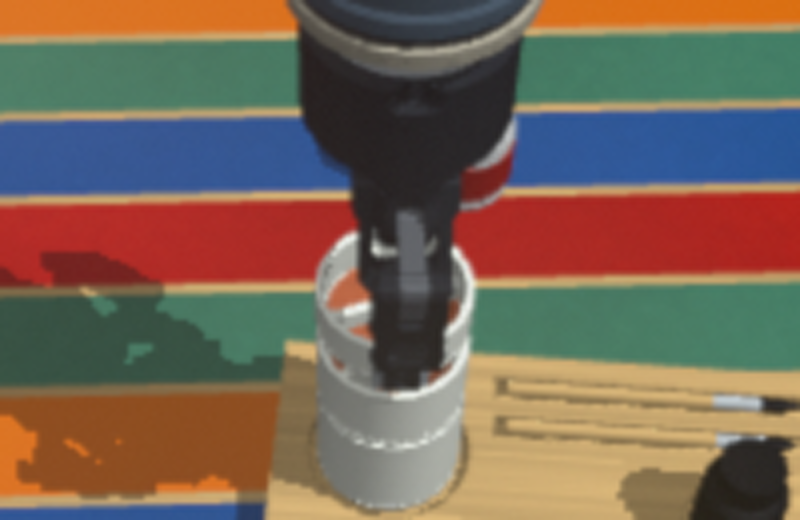

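The four-well dish (columns 317–475) hangs level and in line over the nest (318–470). Lowering to seat.

Emit:
drive_tool --translation '[[0, 0, 0.0015], [0, 0, 0.0033], [0, 0, 0.005], [0, 0, 0.0066], [0, 0, 0.008], [0, 0, 0.0092], [0, 0, 0.0102], [0, 0, 0.011], [0, 0, 0.0116], [0, 0, 0.012]]' --rotation '[[0, 0, 0], [0, 0, 0], [0, 0, 0], [0, 0, 0], [0, 0, 0], [0, 0, 0], [0, 0, 0], [0, 0, 0], [0, 0, 0], [0, 0, 0]]' --hand '[0.045, 0.045, 0.045, 0.045, 0.045, 0.045, 0.045, 0.045, 0.045, 0.045]'

```text
time: 26.28
ee_pos: [0.6192, 0.0191, 0.2822]
tcp_rot: [180.0, 0.0, 90.0]
wrist_force: [-4.1, 0.2, 8.3]
opening: 0.725
```

Seated: 0.2822 against an expected 0.282. Now release and go to the lid at about (0.582, 0.3425).

Emit:
drive_tool --translation '[[0, 0, 0], [0, 0, 0], [0, 0, 0], [0, 0, 0], [0, 0, -0.003], [0, 0, -0.012], [0, 0, -0.025], [0, 0, -0.038], [0, 0, -0.047], [0, 0, -0.05]]' --rotation '[[0, 0, 0], [0, 0, 0], [0, 0, 0], [0, 0, 0], [0, 0, 0], [0, 0, 0], [0, 0, 0], [0, 0, 0], [0, 0, 0], [0, 0, 0]]' --hand '[0.085, 0.085, 0.085, 0.085, 0.085, 0.085, 0.085, 0.085, 0.085, 0.085]'

```text
time: 27.12
ee_pos: [0.6196, 0.0192, 0.3338]
tcp_rot: [179.8, -0.0, 90.0]
wrist_force: [0.2, 0.4, 0.4]
opening: 0.995
```

Emit:
drive_tool --translation '[[0.015, -0.002, 0], [0.05, -0.006, 0], [0.09, -0.01, 0], [0.13, -0.015, 0], [0.17, -0.019, 0], [0.21, -0.024, 0], [0.25, -0.028, 0.01], [0.285, -0.033, 0.025], [0.31, -0.036, 0.04], [0.3235, -0.037, 0.06]]' --rotation '[[0, 0, 0], [0, 0, 0], [0, 0, 0], [0, 0, 0], [0, 0, 0], [0, 0, 0], [0, 0, 0], [0, 0, 0], [0, 0, 0], [0, 0, 0]]' --hand '[0.085, 0.085, 0.085, 0.085, 0.07, 0.06, 0.06, 0.06, 0.06, 0.06]'

```text
time: 27.95
ee_pos: [0.5797, 0.3484, 0.2715]
tcp_rot: [-180.0, -0.2, 90.3]
wrist_force: [-0.1, 0.9, 0.4]
opening: 0.706
```

Run:
```python
from h import *
im=grab_frame("scene")
cv2.imwrite("pics/s7.png",cv2.resize(im[130:330,260:520,::-1],None,fx=3,fy=3,interpolation=cv2.INTER_CUBIC))
s=state();print(s["ee_pos"],s["tcp_rot"],s["wrist_force"],s["opening"],s["time"])
print("nest",disc("scene",im,proj("scene",[.6195,.019,.11]),.133,.032,34)[:3])
print(proj("scene",[.582,.3425,.037]),proj("scene",[.582,.3425,.009]),proj("scene",s["ee_pos"]-[0,0,.173]))
```

```text
[0.5784 0.3489 0.2668] [-179.694    -0.0901   90.4046] [-2.388   2.0271 -2.4068] 0.7040279348977669 28.0
nest (array([0.6202, 0.0191]), np.float64(0.0006501255435692318), array([0.6196, 0.0191, 0.0315]))
(np.float64(469.6035242794949), np.float64(246.65896196894425)) (np.float64(464.5648278536649), np.float64(255.13110137849839)) (np.float64(483.6736563453193), np.float64(226.27420442985195))
```

View pics/s7.png

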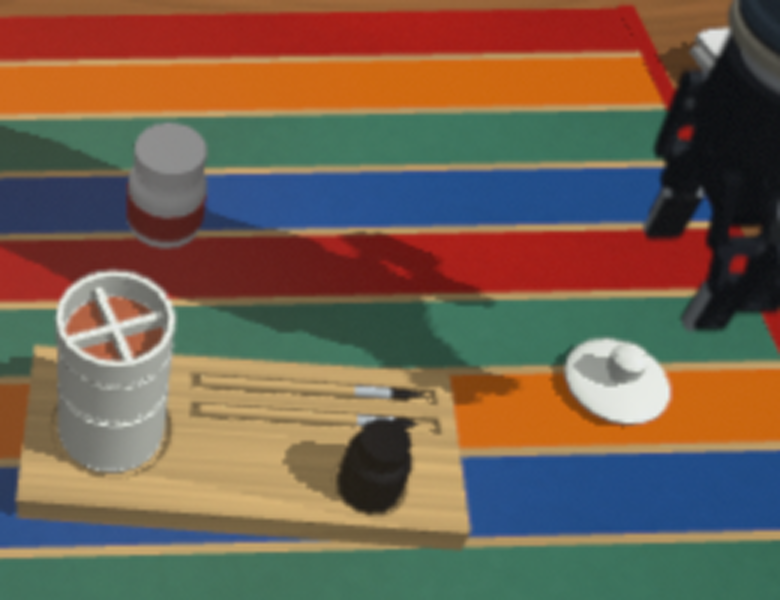

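The nest stands straight with three pieces seated (rim fit (0.6202, 0.0191)). The lid's knob, at full-image (470,249), matches the predicted (469.6,247). I'll descend and grip the knob along x, keeping the tips above the dome.

Emit:
drive_tool --translation '[[0, 0, 0], [0, 0, 0.005], [0, 0, 0.018], [0, 0, 0.034], [0, 0, 0.05], [0, 0, 0.064], [0, 0, 0.074], [0, 0, 0.08], [0, 0, 0.082], [0, 0, 0.082]]' --rotation '[[0, 0, 0], [0, 0, 0], [0, 0, 0], [0, 0, 0], [0, 0, 0], [0, 0, 0], [0, 0, 0], [0, 0, 0], [0, 0, 0], [0, 0, 0]]' --hand '[0.06, 0.06, 0.06, 0.06, 0.06, 0.06, 0.06, 0.06, 0.055, 0.048]' --newtons 25

```text
time: 28.83
ee_pos: [0.5823, 0.3424, 0.1895]
tcp_rot: [-180.0, 0.0, 90.0]
wrist_force: [-0.5, 0.3, 1.0]
opening: 0.563
```

Emit:
drive_tool --translation '[[0, 0, 0], [0, 0, 0], [0, 0, 0], [0, 0, 0], [0, 0, 0], [0, 0, 0], [0, 0, 0], [0, 0, 0], [0, 0, 0], [0, 0, 0]]' --rotation '[[0, 0, 0], [0, 0, 0], [0, 0, 0], [0, 0, 0], [0, 0, 0], [0, 0, 0], [0, 0, 0], [0, 0, 0], [0, 0, 0], [0, 0, 0]]' --hand '[0.043, 0.039, 0.035, 0.031, 0.027, 0.023, 0.019, 0.015, 0.012, 0.01]'

```text
time: 29.67
ee_pos: [0.5824, 0.3426, 0.1901]
tcp_rot: [180.0, -0.0, 90.0]
wrist_force: [0.1, -0.7, 5.4]
opening: 0.242
```

Knob gripped at about 21 mm. One more squeeze at 60° will centre it in y too.

Emit:
drive_tool --translation '[[0, 0, 0], [0, 0, 0], [0, 0, 0], [0, 0, 0], [0, 0, 0], [0, 0, 0], [0, 0, 0], [0, 0, 0], [0, 0, 0], [0, 0, 0]]' --rotation '[[0, 0, 0], [0, 0, 0], [0, 0, -0.06], [0, 0, -0.18], [0, 0, -0.3], [0, 0, -0.42], [0, 0, -0.54], [0, 0, -0.66], [0, 0, -0.78], [0, 0, -0.9]]' --hand '[0.045, 0.045, 0.045, 0.045, 0.045, 0.045, 0.045, 0.045, 0.045, 0.045]'

```text
time: 30.5
ee_pos: [0.5821, 0.3425, 0.1893]
tcp_rot: [-180.0, -0.0, 141.9]
wrist_force: [0.0, -0.4, -1.1]
opening: 0.526
```

Emit:
drive_tool --translation '[[0, 0, 0], [0, 0, 0], [0, 0, 0], [0, 0, 0], [0, 0, 0], [0, 0, 0], [0, 0, 0], [0, 0, 0], [0, 0, 0], [0, 0, 0]]' --rotation '[[0, 0, -0.1], [0, 0, -0.147], [0, 0, -0.147], [0, 0, -0.147], [0, 0, -0.147], [0, 0, -0.147], [0, 0, -0.147], [0, 0, -0.147], [0, 0, -0.147], [0, 0, -0.147]]' --hand '[0.045, 0.045, 0.04, 0.035, 0.03, 0.025, 0.02, 0.015, 0.01, 0.005]'

```text
time: 31.33
ee_pos: [0.5821, 0.3427, 0.1899]
tcp_rot: [180.0, 0.0, 150.0]
wrist_force: [-1.4, 0.5, 2.3]
opening: 0.241
```

Emit:
drive_tool --translation '[[0, 0, 0], [0, 0, 0], [0, 0, 0], [0, 0, -0.004], [0, 0, -0.014], [0, 0, -0.03], [0, 0, -0.05], [0, 0, -0.07], [0, 0, -0.086], [0, 0, -0.095]]' --rotation '[[0, 0, 0], [0, 0, 0], [0, 0, 0], [0, 0, 0], [0, 0, 0], [0, 0, 0], [0, 0, 0], [0, 0, 0], [0, 0, 0], [0, 0, 0]]' --hand '[0.005, 0.005, 0.005, 0.005, 0.005, 0.005, 0.005, 0.005, 0.005, 0.005]' --newtons 40

```text
time: 32.17
ee_pos: [0.5825, 0.3429, 0.2876]
tcp_rot: [179.8, 0.1, 150.0]
wrist_force: [0.3, -0.5, -0.1]
opening: 0.236
```

Emit:
drive_tool --translation '[[0, 0, -0.003], [0, 0, -0.01], [0, 0, -0.02], [0, 0, -0.031], [0, 0, -0.042], [0, 0, -0.053], [0, 0, -0.062], [0, 0, -0.069], [0, 0, -0.072], [0, 0, -0.072]]' --rotation '[[0, 0, 0.06], [0, 0, 0.18], [0, 0, 0.3], [0, 0, 0.42], [0, 0, 0.54], [0, 0, 0.66], [0, 0, 0.78], [0, 0, 0.9], [0, 0, 1.0], [0, 0, 1.047]]' --hand '[0.005, 0.005, 0.005, 0.005, 0.005, 0.005, 0.005, 0.005, 0.005, 0.005]'

```text
time: 33.0
ee_pos: [0.5822, 0.3428, 0.3579]
tcp_rot: [179.9, -0.1, 89.7]
wrist_force: [-0.3, -0.5, -0.2]
opening: 0.234
```

Emit:
drive_tool --translation '[[-0.008, 0.001, 0], [-0.025, 0.003, 0], [-0.05, 0.006, 0], [-0.075, 0.009, 0], [-0.1, 0.012, 0], [-0.125, 0.015, 0], [-0.145, 0.017, 0], [-0.16, 0.019, 0], [-0.169, 0.02, 0], [-0.172, 0.02, 0]]' --rotation '[[0, 0, 0], [0, 0, 0], [0, 0, 0], [0, 0, 0], [0, 0, 0], [0, 0, 0], [0, 0, 0], [0, 0, 0], [0, 0, 0], [0, 0, 0]]' --hand '[0.005, 0.005, 0.005, 0.005, 0.005, 0.005, 0.005, 0.005, 0.005, 0.005]'

```text
time: 33.83
ee_pos: [0.6026, 0.1686, 0.3566]
tcp_rot: [-180.0, 0.0, 89.9]
wrist_force: [0.0, -0.4, -0.2]
opening: 0.236
```

Emit:
drive_tool --translation '[[-0.008, 0.001, 0], [-0.023, 0.003, 0], [-0.045, 0.005, 0], [-0.07, 0.008, 0], [-0.095, 0.011, 0], [-0.117, 0.013, 0], [-0.135, 0.015, 0], [-0.147, 0.0165, 0], [-0.1515, 0.017, 0], [-0.1515, 0.017, 0]]' --rotation '[[0, 0, 0], [0, 0, 0], [0, 0, 0], [0, 0, 0], [0, 0, 0], [0, 0, 0], [0, 0, 0], [0, 0, 0], [0, 0, 0], [0, 0, 0]]' --hand '[0.005, 0.005, 0.005, 0.005, 0.005, 0.005, 0.005, 0.005, 0.005, 0.005]'

```text
time: 34.67
ee_pos: [0.6194, 0.0182, 0.3566]
tcp_rot: [-180.0, 0.0, 89.9]
wrist_force: [0.1, 0.3, -0.8]
opening: 0.235
```

Emit:
drive_tool --translation '[[0, 0, 0], [0, 0, 0.003], [0, 0, 0.008], [0, 0, 0.014], [0, 0, 0.02], [0, 0, 0.024], [0, 0, 0.027], [0, 0, 0.028], [0, 0, 0.028], [0, 0, 0.028]]' --rotation '[[0, 0, 0], [0, 0, 0], [0, 0, 0], [0, 0, 0], [0, 0, 0], [0, 0, 0], [0, 0, 0], [0, 0, 0], [0, 0, 0], [0, 0, 0]]' --hand '[0.005, 0.005, 0.005, 0.005, 0.005, 0.005, 0.005, 0.005, 0.005, 0.005]'

```text
time: 35.5
ee_pos: [0.6193, 0.0191, 0.3288]
tcp_rot: [180.0, -0.0, 90.0]
wrist_force: [-0.0, -0.2, -0.3]
opening: 0.235
```

Run:
```python
from h import *
im=grab_frame("scene")
cv2.imwrite("pics/s8.png",cv2.resize(im[140:290,200:400,::-1],None,fx=4,fy=4,interpolation=cv2.INTER_CUBIC))
s=state();print(s["ee_pos"],s["tcp_rot"],s["wrist_force"],s["opening"],s["time"])
```

```text
[0.6193 0.0191 0.3289] [179.9741  -0.007   89.9945] [ 0.3453  0.6476 -0.275 ] 0.23533088477998831 35.55
```

View pics/s8.png

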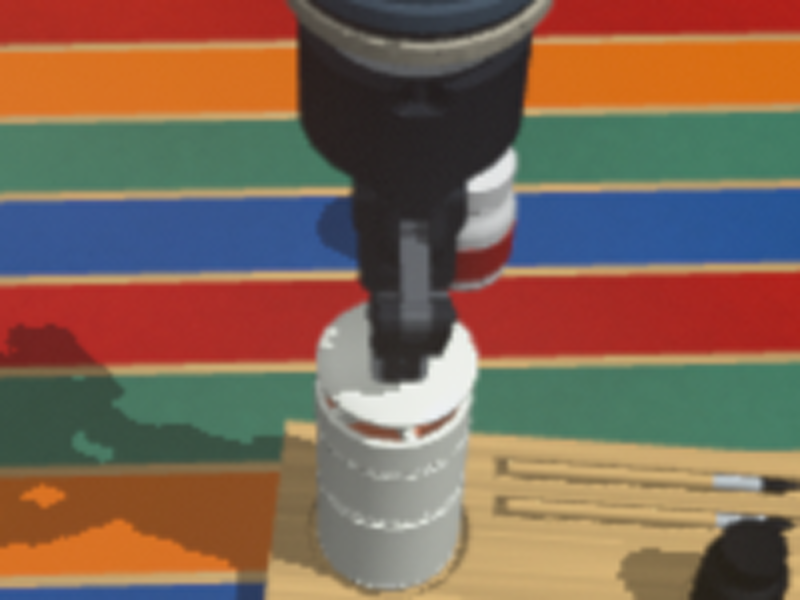

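The lid (columns 316–477) is level and in line over the nest (316–470), with an even gap all round. Lowering by about 12 mm.

Emit:
drive_tool --translation '[[0, 0, 0.0015], [0, 0, 0.0033], [0, 0, 0.005], [0, 0, 0.0066], [0, 0, 0.008], [0, 0, 0.0092], [0, 0, 0.0102], [0, 0, 0.011], [0, 0, 0.0116], [0, 0, 0.012]]' --rotation '[[0, 0, 0], [0, 0, 0], [0, 0, 0], [0, 0, 0], [0, 0, 0], [0, 0, 0], [0, 0, 0], [0, 0, 0], [0, 0, 0], [0, 0, 0]]' --hand '[0.005, 0.005, 0.005, 0.005, 0.005, 0.005, 0.005, 0.005, 0.005, 0.005]'

```text
time: 36.38
ee_pos: [0.6193, 0.0191, 0.3168]
tcp_rot: [180.0, -0.0, 90.0]
wrist_force: [-1.2, 0.3, 3.8]
opening: 0.234
```

Seated at 0.3168 against an expected 0.317. Release and withdraw.

Emit:
drive_tool --translation '[[0, 0, 0], [0, 0, 0], [0, 0, 0], [0, 0, 0], [0, 0, -0.003], [0, 0, -0.012], [0, 0, -0.03], [0, 0, -0.05], [0, 0, -0.07], [0, 0, -0.085]]' --rotation '[[0, 0, 0], [0, 0, 0], [0, 0, 0], [0, 0, 0], [0, 0, 0], [0, 0, 0], [0, 0, 0], [0, 0, 0], [0, 0, 0], [0, 0, 0]]' --hand '[0.03, 0.045, 0.05, 0.05, 0.05, 0.05, 0.05, 0.05, 0.05, 0.05]'

```text
time: 37.22
ee_pos: [0.6193, 0.0193, 0.4043]
tcp_rot: [179.9, -0.0, 90.0]
wrist_force: [-0.1, 0.3, 0.9]
opening: 0.589
```

Emit:
drive_tool --translation '[[-0.008, 0, 0], [-0.025, 0, 0], [-0.05, 0, 0], [-0.075, 0, 0], [-0.1, 0, 0], [-0.125, 0, 0], [-0.145, 0, 0], [-0.16, 0, 0], [-0.17, 0, 0], [-0.17, 0, 0]]' --rotation '[[0, 0, 0], [0, 0, 0], [0, 0, 0], [0, 0, 0], [0, 0, 0], [0, 0, 0], [0, 0, 0], [0, 0, 0], [0, 0, 0], [0, 0, 0]]' --hand '[0.05, 0.05, 0.05, 0.05, 0.05, 0.05, 0.05, 0.05, 0.05, 0.05]'

```text
time: 38.05
ee_pos: [0.619, -0.1535, 0.4014]
tcp_rot: [-180.0, 0.1, 89.8]
wrist_force: [-0.8, -0.6, 0.8]
opening: 0.581
```

Emit:
drive_tool --translation '[[0, 0, 0], [0, 0, 0], [0, 0, 0], [0, 0, 0], [0, 0, 0], [0, 0, 0], [0, 0, 0], [0, 0, 0], [0, 0, 0], [0, 0, 0]]' --rotation '[[0, 0, 0], [0, 0, 0], [0, 0, 0], [0, 0, 0], [0, 0, 0], [0, 0, 0], [0, 0, 0], [0, 0, 0], [0, 0, 0], [0, 0, 0]]' --hand '[0.05, 0.05, 0.05, 0.05, 0.05, 0.05, 0.05, 0.05, 0.05, 0.05]'

```text
time: 38.88
ee_pos: [0.6192, -0.151, 0.4017]
tcp_rot: [180.0, -0.0, 90.0]
wrist_force: [0.3, 0.1, 1.1]
opening: 0.584
```

Run:
```python
from h import *
im=grab_frame("scene")
a=cv2.resize(im[110:310,110:400,::-1],None,fx=2.7,fy=2.7,interpolation=cv2.INTER_CUBIC);cv2.imwrite("pics/s9.png",a)
s=state();print(s["ee_pos"],s["wrist_force"],s["opening"],s["time"])
o=cv2.imread("pics/scene0.png")[:,:,::-1].astype(int)
for n,(u,v,w) in{"mug":(168,183,34),"jar":(316,190,20)}.items():
    d=abs(im.astype(int)-o).max(2)[v-w:v+w,u-w:u+w];print(n,"changed px",(d>60).sum(),d.size)
```

```text
[ 0.6192 -0.151   0.4017] [ 0.1216 -0.0036  0.6654] 0.5852528221916234 38.9333
mug changed px 1788 4624
jar changed px 0 1600
```

View pics/s9.png

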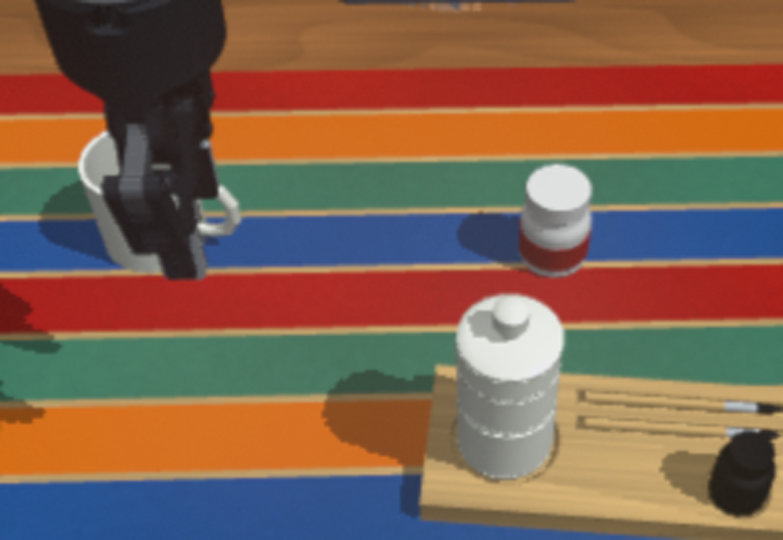

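The nest stands straight and complete, the lid centred at crop (510,335) with its knob up and the joints even. The jar is unchanged, and the mug is partly hidden by the gripper, so I'll check it on its visible left edge and hand in.

Run:
```python
from h import *
im=grab_frame("scene").astype(int);o=cv2.imread("pics/scene0.png")[:,:,::-1].astype(int)
d=abs(im-o).max(2);print("mug left edge changed",(d[150:215,134:148]>60).sum(),"handle tip",(d[170:205,192:206]>60).sum())
print(sign_off())
```

```text
mug left edge changed 0 handle tip 0
the job is handed in; nothing more can be done
None
```

The nest is packed in the caddy well and handed in at about 39 s: deep pot, then two-well dish, four-well dish and lid, in that order.

- **Method:** I gripped each piece twice, at two angles, to centre it in the jaws, then lowered it slowly until it touched. Wrist force at contact was about 4 to 9 N.
- **Seating:** The contact heights matched the expected seated heights to within 1 mm: 251.3 mm against 251, 282.2 against 282, and 316.8 against 317. The pot's base touched the well floor within 1 mm of where it should.
- **Last picture:** It shows an upright nest with even joints and the lid level. Rim fits on the pot and both dishes, taken as each was placed, agreed with the arm's position to about 1.5 mm. I did no such fit on the lid.
- **Bystanders:** The jar's pixels had not changed. The gripper partly hid the mug in the final view, so I could only compare its left edge and handle tip; both were unchanged.
- **Disagreements:**
  - The top camera's fits differed from the scene camera's by up to about 5 mm. Its fits on the two dishes, and on the pot once in the well, were poor, so I relied mostly on the scene camera and the jaw centring.
  - The measured gripper opening on the 64 mm bodies read 1 to 2.5 mm small in most grips.

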